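# Take the orange case off its barbed hook

## Robot

A 6-joint arm with a two-finger parallel gripper is mounted at the origin on a cart in front of the work surface, level with it; the furniture and walls round the work are solid. World frame = base frame: x ahead of the robot, y to its left, z up, the work surface at z = 0. Lengths are in m, angles in rad, forces in N, time in s.
With the tool pointing down it reaches from about 0.25 to 0.775 m from the base axis. Payload 4 kg.
Tool frame: the origin (TCP) lies between the finger pads; the fingertips stand bot.finger_overhang ahead of it and the grasp point (between the pads) lies 6 mm ahead of it (bot.finger_overhang is the distance from the TCP to the fingertips, in m); y points along the fingers, z is the direction in which the jaws open and shut, and the axes are right-handed (so a half turn about y gives the same grasp; the last joint's range is limited). The gripper opens to 94 mm and grips with 3 to 60 N. Pads are 16 mm wide; open, the fingers measure 119 mm over their backs; the gripper's body (75 mm by 177 mm) begins 78 mm behind the grasp point.
Start: joints at [1.09, 0.087, 1.371, -0, 1.684, -0.103], TCP at [0.203, 0.511, 0.231] pointing down, gripper open.
Joint ranges: [-3.1, 3.1], [-0.76, 2.03], [0.27, 2.55], [-1.08, 4.22], [0.17, 2.65], [-2.57, 2.57]. Speed limits (rad/s): [2.79, 2.79, 3.14, 3.14, 3.14, 3.14].

## Interface

Orientations are given as [roll, pitch, yaw] about the fixed x, y, z axes, in that order (R = Rz(yaw) Ry(pitch) Rx(roll)).
In Python, from workcell import bot, viewer, nets gives the robot as it stands.
- The arm moves only by the shell command python3 -m handwheel 'ROWS'. ROWS is JSON, a list of rows, each a list of 5 numbers: the shift along the world's x, y, z in mm, then the turn about the world's z in degrees, then the closure, from 0 (fully open) to 1 (shut). A call has 1 to 8 rows; each row is the pose to reach, as a shift and turn from the pose measured when the call began; what a row does not reach only later rows make up. A row lasts 1/10 s, in which the tool goes at most 50 mm and 8.59 degrees, less where a joint would pass 70% of its speed; a pose out of reach is approached as far as the arm can. A call with a gripper value outside its range is refused whole. The fingers move at their own pace and stop on an object; the grip force is fixed at half the most. Time passes only in rows, so rows that repeat a pose let the fingers close. It gives the time, the measured TCP pose, the force and the opening at its end, in the units of the state.
- bot.read_state(): the state, without advancing time (a new reading comes with each control period).
- viewer.get_image(name): name is "side" or "top"; returns a dict with "frame" (480x640x3 uint8, red, green, blue), "fx", "fy", "cx", "cy" (pixels), "T" (4x4, takes a point from camera to world coordinates). Camera axes: x right, y down, z forward; pixel columns grow to the right and rows downward; lengths in m; the calibration is good to about 2 mm. A picture is of the moment at which its call begins. There is no depth.
- bot.close_job(): hands the job in, once; it reports no verdict.
Trained networks look in a picture, given as the dict that the camera call returned (one of the last four; its "shot" number tells which), for a name from the list of things; names that differ only in an ending like _2 or _b are one class to them, and where a whole thing is asked for, a point or a joint stands for the part that bears it (a point fixed in the world has none). Each returns a list of dicts, best first, with "score" (0 to 1); they miss things now and then, are a little off and sometimes report something else, mostly with a low value. They report only what shows in the picture. A call takes as long as a camera call. They do not tell look-alikes from the thing itself.
- nets.find_in(picture, thing): "pixel" ([column, row] in pixels, amid what is visible of it).
- nets.pinpoint(picture, thing): "pixel" ([column, row] in pixels: a listed point, or the origin of a listed thing).
The state is a dict: "clock": time; "joint_positions": joint angles; "qd": joint speeds; "effort": joint torques, N m; "ee_pos": TCP position; "orientation": TCP orientation; "wrist_force": force on the tool from outside, world axes, zero at the start; "wrist_torque": the same for the moment, N m; "grip_width": opening from 0.0 (shut) to 1.0 (fully open).
Only numpy, scipy, OpenCV 4.12 (cv2) and the standard library are available. Lean on these libraries where they do the work, as an engineer would, in place of code of your own. Each camera call takes 0.05 s, during which the arm holds its last target.

## Task

Take the orange case off its barbed hook without forcing it: raise it, tilt it with its top leaning back towards the post so that its slot clears the upturned barbed end, and bring it out over the barb. Then set it down gently, standing upright, near the middle of the black rubber mat and let it go. Leave the blue case hanging on its own hook, undisturbed.

Things in the scene. Friction and masses are not known exactly. Their poses are not given: they have to be found in the camera images.
- orange_case: orange plastic case hanging on hook_stand_a, 70 to 140 g. Box 30 (x) x 60 (y) x 48 mm (z); above it a flat tab 6 mm thick (x), 46 mm wide (y), up to z = 114 mm, with a slot 28 mm wide (y) from z = 64 to 100 mm that the hook passes through. Grip the tab from above across its width, fingers either side of the hook. Origin: centre of underside, 30 mm above the bench at the start; z up, axes as the stand's.
- hook_stand_a: fixed steel stand of the orange case. Origin on the bench under its 10 mm post, z up. A hook arm (6 mm bar, centre 127 mm above the bench) runs level from the post along the stand's -x (roughly to the robot's right) to x = -66 mm, then 36 mm straight up to a barb pointing 5 mm back. The case hangs at x = -28 to -38 mm. Tilted 30 to 45 degrees about y, top to the post, it passes: out along the arm, then up.
- blue_case: a case of the same shape and size as the orange one but blue, hanging in the same way on a second stand of the same kind, to be left alone. Origin: centre of its underside; z up.
- mat: black rubber mat 130 x 130 mm, 4 mm thick, fixed flat on the bench at the robot's right. Origin: centre of its underside.
Not all that is in view belongs to the job. What is meant by the orange_case is not pink, and is the larger of those in its own colour. Of the things that look like the mat, the larger one is meant.

How it is judged:
At the end, for the whole second after the job is handed in: The orange case stands upright (within 10 degrees) and at rest on the mat, its centre within 40 mm of the mat's centre, released; the blue case still hangs on its hook, within 30 mm of where it was (horizontal distance between orange_case and mat below 0.04 m and z of orange_case in the frame of mat below 0.012 m and angle between orange_case's own z axis and vertical below 0.17 rad and linear speed of orange_case below 0.02 m/s and distance of blue_case from where it was at the start of the episode below 0.03 m and angle between blue_case's own z axis and vertical below 0.25 rad); the robot touches nothing.
It fails at once if the orange case is forced against its hook stand (more than 25 N) (contact force between orange_case and hook_stand_a above 25 N).
It fails at once if the orange case is dropped (falls faster than 0.5 m/s with no finger on it) (contact force between the fingers and orange_case below 0.05 N and linear speed of orange_case above 0.5 m/s).
It fails at once if the blue case is pushed more than 40 mm from where it hung (distance of blue_case from where it was at the start of the episode above 0.04 m).
It also fails if it takes over 45 s, if anything falls off the work surface, if the arm or the gripper's body presses on something with over 40 N, if the wrist force passes 120 N, or if a joint passes its speed limit or range.

## Working session

There is one attempt and no reset: what is moved stays moved. The work goes in short steps, Python scripts to look and compute and a shell command to move; the robot and the scene stay as the last step left them, time stands still between calls to the robot, and variables do not carry over. Pictures are saved under pics/ and viewed, and the job is handed in when it is done.

```bash
ls -la; mkdir -p pics; python3 - <<'E'
from workcell import bot,viewer,nets
import cv2
s=bot.read_state();print(s, bot.finger_overhang)
for n in ["side","top"]:
    p=viewer.get_image(n);cv2.imwrite(f"pics/{n}0.png",p["frame"][:,:,::-1])
    print(n,p["fx"],p["cx"],p["cy"],p["T"].round(3).tolist() if hasattr(p["T"],'round') else p["T"])
    for t in ["orange_case","blue_case","hook_stand_a","mat"]:
        print(t,"find",[(d["pixel"],d["score"]) for d in nets.find_in(p,t)],"pin",[(d["pixel"],d["score"]) for d in nets.pinpoint(p,t)])
E
```

```text
total 12
drwxr-xr-x  3 agent agent 4096 Dec  7 15:15 .
drwxr-xr-x 23 root  root  4096 Dec  7 15:15 ..
drwxr-xr-x  2 agent agent 4096 Dec  7 15:15 pics
{'clock': 0.0, 'joint_positions': array([ 1.08987084e+00,  8.79335620e-02,  1.37225380e+00, -5.69764120e-05,
        1.68358995e+00, -1.03113505e-01]), 'qd': array([-0.00143108,  0.00056917,  0.00063215,  0.00056793,  0.00044297,
       -0.00055012]), 'effort': array([-5.05142270e-04, -3.40175772e+01, -3.02430296e+01,  7.16672279e-02,
        3.29330668e-02, -1.76383292e-04]), 'ee_pos': array([0.20268508, 0.51075565, 0.22931607]), 'orientation': array([-1.57297521e+00,  1.68541379e-04, -3.77818521e-01]), 'wrist_force': array([-0.42323542,  0.08627795, -0.14971045]), 'wrist_torque': array([ 0.0109656 , -0.00593249,  0.02541627]), 'grip_width': 0.9971428714071687} 0.025
side 488.85434033214 318.89585306241764 250.37355454301115 [[0.959, 0.232, -0.163, 0.68], [0.283, -0.807, 0.518, -0.716], [-0.011, -0.543, -0.84, 0.954], [0.0, 0.0, 0.0, 1.0]]
orange_case find [([325.3, 214.7], 0.94), ([371.9, 248.7], 0.76), ([276.1, 207.4], 0.63)] pin [(
[... 239 characters left out ...]
ind [([272.4, 329.7], 0.91), ([253.6, 420.4], 0.74)] pin [([272.5, 328.0], 0.91), ([253.0, 419.3], 0.76)]
top 502.29108859079406 316.22741893958965 241.7217436442662 [[0.014, -0.997, 0.082, 0.381], [-1.0, -0.014, 0.007, -0.134], [-0.006, -0.082, -0.997, 1.32], [0.0, 0.0, 0.0, 1.0]]
orange_case find [([298.7, 235.7], 0.68), ([295.5, 288.6], 0.62), ([311.0, 190.0], 0.59)] pin [([300.6, 235.5], 0.7), ([311.7, 188.5], 0.65), ([290.1, 287.4], 0.52)]
blue_case find [([197.2, 221.9], 0.64)] pin [([200.2, 220.2], 0.78)]
hook_stand_a find [([299.7, 236.6], 0.71)] pin [([286.4, 238.5], 0.61)]
mat find [([470.1, 249.8], 0.72), ([396.6, 255.2], 0.57)] pin [([468.0, 245.4], 0.77), ([396.7, 253.4], 0.62)]
```

```bash
python3 -m handwheel --help 2>&1 | head -20
```

```text
invalid input: not JSON, or not a number
```

```bash
python3 - <<'E'
import cv2
a=cv2.imread("pics/side0.png")[90:450,200:460];cv2.imwrite("pics/side0z.png",cv2.resize(a[:200],None,fx=3,fy=3,interpolation=cv2.INTER_CUBIC))
a=cv2.imread("pics/top0.png")[160:320,160:420];cv2.imwrite("pics/top0z.png",cv2.resize(a,None,fx=3,fy=3,interpolation=cv2.INTER_CUBIC))
E
```

```text
(no output)
```

View pics/side0.png

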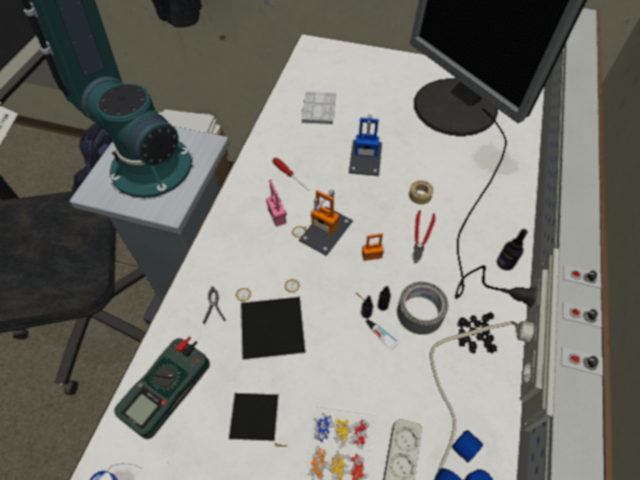

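View pics/top0.png

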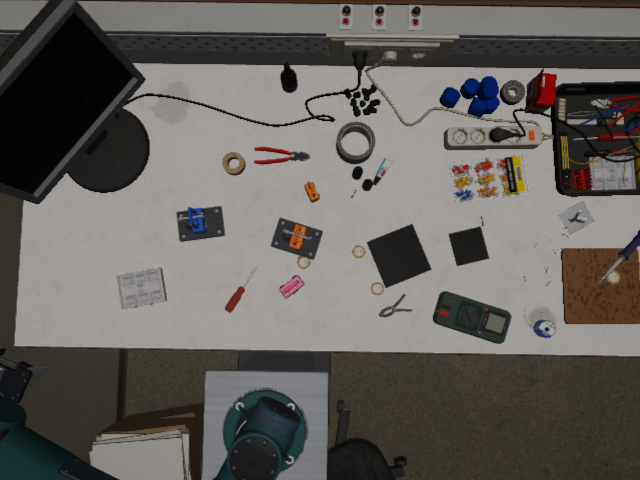

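View pics/side0z.png

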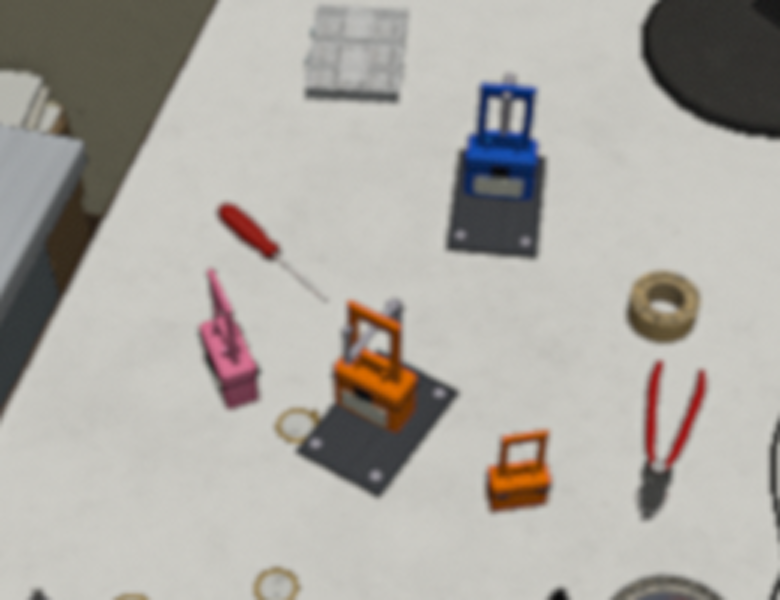

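View pics/top0z.png

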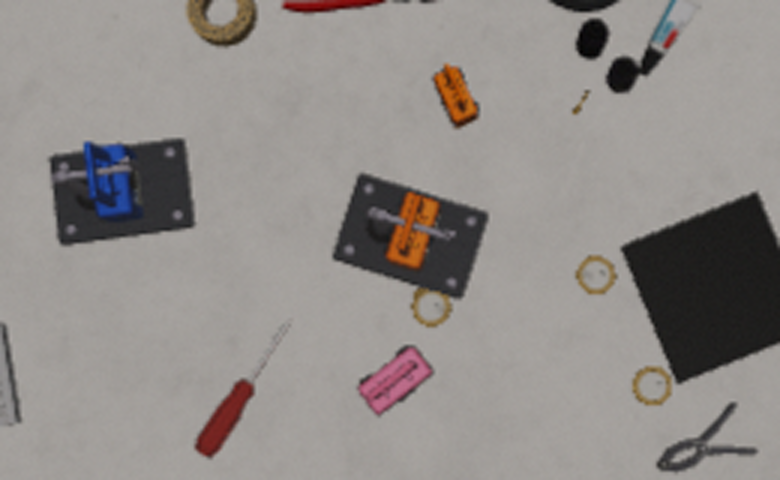

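```bash
cat > h.py <<'E'
import numpy as np
def ray(p,uv,z):
    T=np.asarray(p["T"]);d=T[:3,:3]@np.array([(uv[0]-p["cx"])/p["fx"],(uv[1]-p["cy"])/p["fy"],1.0]);o=T[:3,3]
    return (o+d*(z-o[2])/d[2])
def proj(p,X):
    T=np.asarray(p["T"]);c=T[:3,:3].T@(np.asarray(X)-T[:3,3]);return [p["fx"]*c[0]/c[2]+p["cx"],p["fy"]*c[1]/c[2]+p["cy"]]
E
python3 - <<'E'
from workcell import bot,viewer,nets
from h import *
import cv2
pt=viewer.get_image("top")
z=lambda u,v:(u/3+160-1/3,v/3+160-1/3)
C=[ray(pt,z(*c),.004)[:2] for c in [(362,175),(487,212),(460,297),(334,258)]]
print("plate",np.round(C,4).tolist())
e=(C[1]-C[0]+C[2]-C[3])/2;w=(C[0]-C[3]+C[1]-C[2])/2
print(np.degrees(np.arctan2(e[1],e[0])),np.degrees(np.arctan2(w[1],w[0])),np.linalg.norm(e),np.linalg.norm(w), np.mean(C,0))
print("tip",ray(pt,z(450,233),.165),"postarm",ray(pt,z(375,214),.13))
ps=viewer.get_image("side")
def tri(u1,u2):
    import numpy as np
    A=[];b=[]
    for p,u in((pt,u1),(ps,u2)):
        T=np.asarray(p["T"]);d=T[:3,:3]@np.array([(u[0]-p["cx"])/p["fx"],(u[1]-p["cy"])/p["fy"],1.0]);d/=np.linalg.norm(d)
        P=np.eye(3)-np.outer(d,d);A.append(P);b.append(P@T[:3,3])
    return np.linalg.lstsq(np.vstack(A),np.hstack(b),rcond=None)[0]
print("case o", tri((300.6,235.5),(324.2,224.4)), ray(pt,(300.6,235.5),.03),ray(ps,(324.2,224.4),.03))
print("stand o", ray(pt,(286.4,238.5),0),ray(ps,(330.5,220.9),0))
print("mat",ray(pt,(396.7,253.4),0),ray(ps,(272.5,328),0))
print("blue",tri((200.2,220.2),(364.9,150.9)))
E
```

```text
plate [[0.5498, -0.0286], [0.5186, -0.139], [0.4436, -0.1164], [0.4763, -0.0055]]
-106.11064457382086 -17.100107625588045 0.11517239589808395 0.07769946427970698 [ 0.49706254 -0.07236258]
tip [ 0.48505739 -0.11011403  0.165     ] postarm [ 0.5025663  -0.04961316  0.13      ]
case o [ 0.49825835 -0.0853611   0.04774544] [ 0.50170469 -0.08386889  0.03      ] [ 0.49293946 -0.07395673  0.03      ]
stand o [ 0.49606701 -0.04535917  0.        ] [ 0.49859955 -0.03888643  0.        ]
mat [ 0.46066805 -0.33616044  0.        ] [ 0.45679092 -0.34201437  0.        ]
blue [0.53364227 0.17317991 0.03928878]
```

```bash
cat >> h.py <<'E'
import cv2
def Rz(a):
    c,s=np.cos(a),np.sin(a);return np.array([[c,-s,0],[s,c,0],[0,0,1]])
def Ry(a):
    c,s=np.cos(a),np.sin(a);return np.array([[c,0,s],[0,1,0],[-s,0,c]])
YAW=np.radians(73.9);POST=np.array([0.5029,-0.0487,0])
def segs_case():
    S=[]
    def box(a,b):
        import itertools
        V=list(itertools.product(*zip(a,b)))
        for i in V:
            for j in V:
                if i<j and sum(x!=y for x,y in zip(i,j))==1:S.append((i,j))
    box((-15,-30,0),(15,30,48));box((-3,-23,48),(3,23,114));box((-3,-14,64),(3,14,100))
    return S
def segs_hook():
    return [((0,0,0),(0,0,127)),((0,0,127),(-66,0,127)),((-66,0,127),(-66,0,163)),((-66,0,163),(-61,0,163))]
def draw(im,p,S,R,t,col,k,off):
    for a,b in S:
        q=[((np.array(proj(p,R@(np.array(v)/1000)+t))-off)*k).astype(int) for v in (a,b)]
        cv2.line(im,tuple(map(int,q[0])),tuple(map(int,q[1])),col,1,cv2.LINE_AA)
def overlay(p,name,off,size,k,case,post=None):
    """case=(x,y,z,tilt) case origin; tilt about stand y"""
    post=POST if post is None else post
    im=p["frame"][off[1]:off[1]+size[1],off[0]:off[0]+size[0],::-1]
    im=cv2.resize(im,None,fx=k,fy=k,interpolation=cv2.INTER_CUBIC).copy();raw=im.copy()
    draw(im,p,segs_hook(),Rz(YAW),post,(0,255,0),k,np.array(off))
    if case is not None: draw(im,p,segs_case(),Rz(YAW)@Ry(case[3]),np.array(case[:3]),(255,0,255),k,np.array(off))
    cv2.imwrite(name,np.hstack([raw,im]))
E
python3 - <<'E'
from workcell import viewer
from h import *
u=Rz(YAW)@np.array([1,0,0])
c=POST-0.033*u;print(c,u)
for n,off in(("top",(265,200)),("side",(295,175))):
    p=viewer.get_image(n);overlay(p,f"pics/o1{n}.png",off,(65,80),6,(c[0],c[1],.03,0))
E
```

```text
[ 0.49374862 -0.08040571  0.        ] [0.27731465 0.96077915 0.        ]
```

View pics/o1top.png

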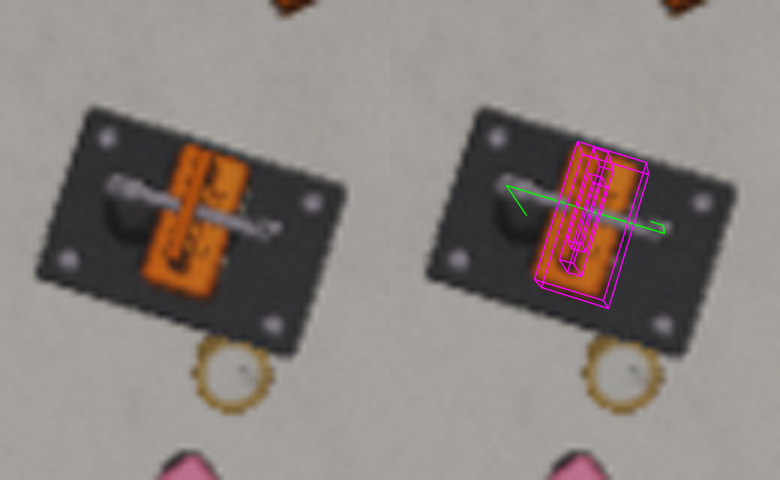

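View pics/o1side.png

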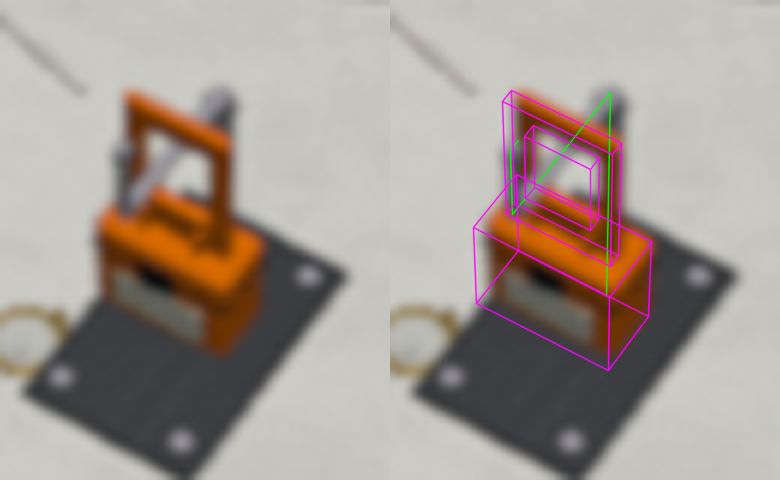

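```bash
cat >> h.py <<'E'
from scipy.optimize import minimize
from scipy.spatial.transform import Rotation as Ro
K=4
def mask_of(p,off,size,lo=(5,150,60),hi=(16,255,255)):
    im=p["frame"][off[1]:off[1]+size[1],off[0]:off[0]+size[0]]
    im=cv2.resize(im,None,fx=K,fy=K,interpolation=cv2.INTER_CUBIC)
    return cv2.inRange(cv2.cvtColor(im,cv2.COLOR_RGB2HSV),lo,hi)>0
def rend(p,off,size,R,t):
    m=np.zeros((size[1]*K,size[0]*K),np.uint8)
    P=lambda v:((np.array(proj(p,R@(np.array(v)/1000)+t))-off+.5)*K-.5)
    def hull(a,b):
        import itertools
        V=np.array([P(v) for v in itertools.product(*zip(a,b))],np.float32)
        cv2.fillConvexPoly(m,cv2.convexHull((V*16).astype(np.int32)),1,shift=4)
    hull((-15,-30,0),(15,30,48))
    hull((-3,-23,48),(3,-14,114));hull((-3,14,48),(3,23,114));hull((-3,-23,100),(3,23,114));hull((-3,-23,48),(3,23,64))
    return m>0
def fit(views,x0,step):
    # x: x,y,z(mm), yaw, tilt(deg about stand y), roll
    M=[(p,np.array(off),size,mask_of(p,off,size)) for p,off,size in views]
    def pose(x):return Rz(np.radians(x[3]))@Ry(np.radians(x[4]))@Ro.from_euler('x',x[5],degrees=True).as_matrix(),np.array(x[:3])/1000
    def f(x):
        R,t=pose(x);c=0
        for p,o,s,m in M:
            r=rend(p,o,s,R,t);c+=1-(r&m).sum()/max((r|m).sum(),1)
        return c
    x=np.array(x0,float)
    for k in (1,.5,.3):
        S=np.vstack([x]+[x+np.eye(6)[i]*step[i]*k for i in range(6)])
        r=minimize(f,x,method="Nelder-Mead",options=dict(initial_simplex=S,maxiter=400,xatol=.05,fatol=1e-4));x=r.x
    return x,r.fun,M
E
python3 - <<'E'
from workcell import viewer
from h import *
v=[(viewer.get_image("top"),(265,200),(65,80)),(viewer.get_image("side"),(295,175),(65,80))]
for st in ([5,5,3,5,5,5],[-6,4,4,-6,6,4]):
    x,f,M=fit(v,[494,-80,30,74,0,0],st);print(x.round(1),f)
for i,(n,off) in enumerate((("top",(265,200)),("side",(295,175)))):
    p=v[i][0];import h;h.YAW=np.radians(x[3]);overlay(p,f"pics/o2{n}.png",off,(65,80),6,(*(x[:3]/1000),np.radians(x[4])))
    cv2.imwrite(f"pics/m{n}.png",M[i][3]*255)
d=Rz(np.radians(73.9)).T@(x[:3]/1000-POST);print(d)
E
```

```text
[497.6 -75.   33.2  73.1  -3.4  -3.1] 0.5715200354151897
[497.6 -75.   33.2  73.1  -3.5  -3.1] 0.571101353205683
[-0.02670368 -0.00220516  0.03315252][ WARN:0@5.396] global loadsave.cpp:1063 imwrite_ Unsupported depth image for selected encoder is fallbacked to CV_8U.
```

View pics/o2top.png

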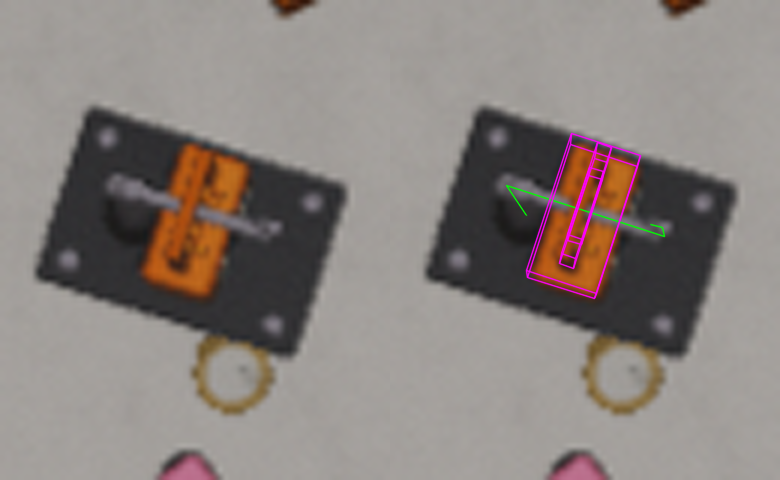

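View pics/o2side.png

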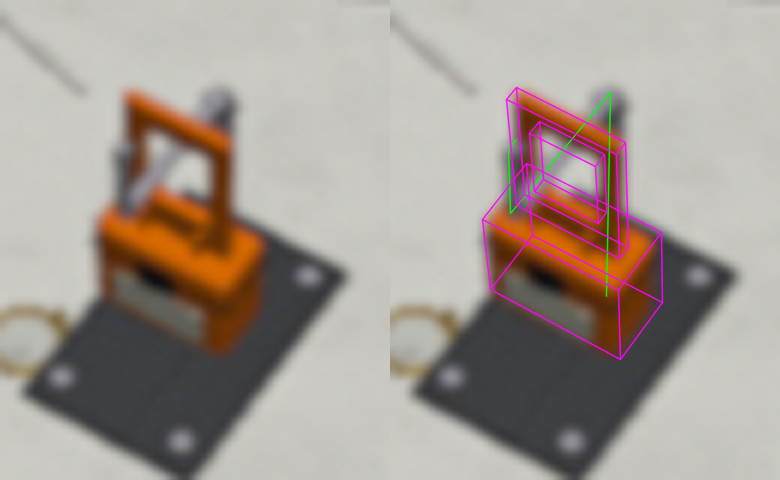

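```bash
python3 -m handwheel '[[21,-42,0,-6,0],[42,-84,0,-12,0],[63,-126,0,-18,0],[84,-168,0,-24,0],[105,-210,0,-30,0],[126,-252,0,-36,0],[147,-294,0,-42,0],[147,-294,0,-42,0]]'; python3 -m handwheel '[[21,-42,0,-6,0],[42,-84,0,-12,0],[63,-126,0,-18,0],[84,-168,0,-24,0],[105,-210,0,-30,0],[126,-252,0,-36,0],[147,-294,0,-43,0],[147,-294,0,-43,0]]'
```

```text
clock: 2.0
ee_pos: [0.352, 0.2129, 0.2307]
orientation: [-1.57, -0.002, -1.121]
wrist_force: [-1.2, 1.1, 0.2]
grip_width: 1.0
clock: 2.8
ee_pos: [0.5006, -0.0846, 0.2296]
orientation: [-1.571, -0.004, -1.877]
wrist_force: [0.7, 0.2, -0.1]
grip_width: 1.003
```

```bash
python3 -m handwheel '[[-4,7,0,1,0],[-4,7,-35,1,0],[-4,7,-70,1,0],[-4,7,-70,1,0],[-4,7,-70,1,0]]'; cat > look.py <<'E'
import sys,cv2
from workcell import viewer
from h import *
tag=sys.argv[1];cam=sys.argv[2] if len(sys.argv)>2 else "side";o=[int(a) for a in sys.argv[3:7]] or [250,120,140,140]
p=viewer.get_image(cam);im=p["frame"][o[1]:o[1]+o[3],o[0]:o[0]+o[2],::-1]
cv2.imwrite(f"pics/{tag}.png",cv2.resize(im,None,fx=4,fy=4,interpolation=cv2.INTER_CUBIC))
E
python3 look.py a1
```

```text
clock: 3.3
ee_pos: [0.4961, -0.0757, 0.16]
orientation: [-1.572, -0.003, -1.857]
wrist_force: [0.2, -0.7, 0.4]
grip_width: 1.001
```

View pics/a1.png

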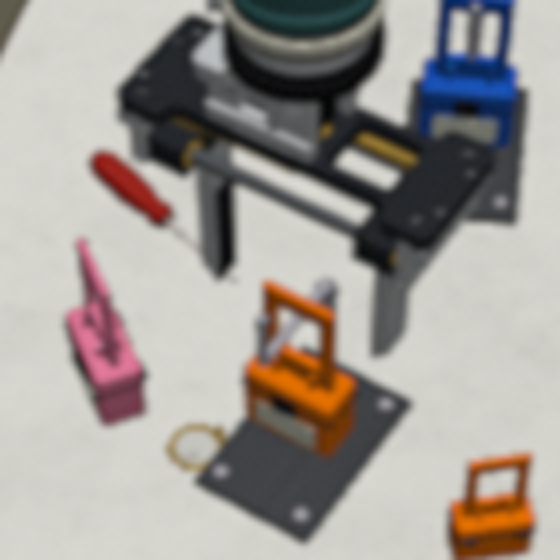

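```bash
python3 -m handwheel '[[0,-2,-25,0,0],[0,-2,-48,0,0],[0,-2,-48,0,0],[0,-2,-48,0,0]]'; python3 look.py a2
```

```text
clock: 3.75
ee_pos: [0.4981, -0.0782, 0.1155]
orientation: [-1.565, -0.003, -1.856]
wrist_force: [-0.3, 1.6, 0.5]
grip_width: 1.0
```

View pics/a2.png

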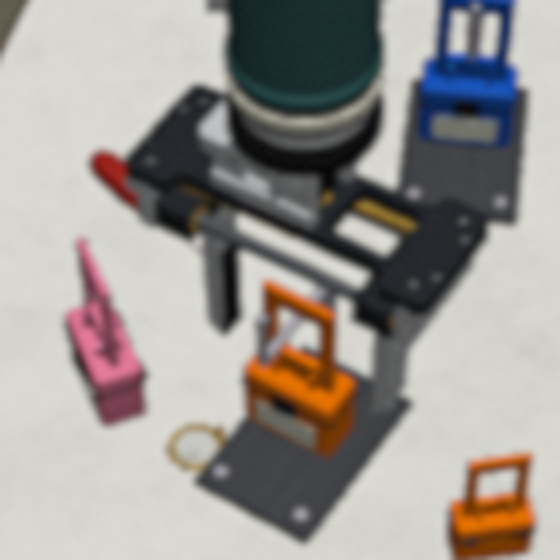

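```bash
python3 - <<'E'
from workcell import bot,viewer
from h import *
s=bot.read_state();R=Ro.from_euler('xyz',s['orientation']).as_matrix();P=s['ee_pos'];print(P)
p=viewer.get_image("side");off=np.array((280,150));k=8
im=cv2.resize(p["frame"][150:225,280:365,::-1],None,fx=k,fy=k,interpolation=cv2.INTER_CUBIC)
for sg in(-1,1):
  c=[((np.array(proj(p,P+R@np.array([dx,dy,sg*.047])))-off+.5)*k).astype(int) for dx,dy in((-.008,-.02),(-.008,.025),(.008,.025),(.008,-.02))]
  cv2.polylines(im,[np.array(c)],True,(0,255,0),1)
cv2.imwrite("pics/a3.png",im)
E
```

```text
[ 0.49855781 -0.07839038  0.1159966 ]
```

View pics/a3.png

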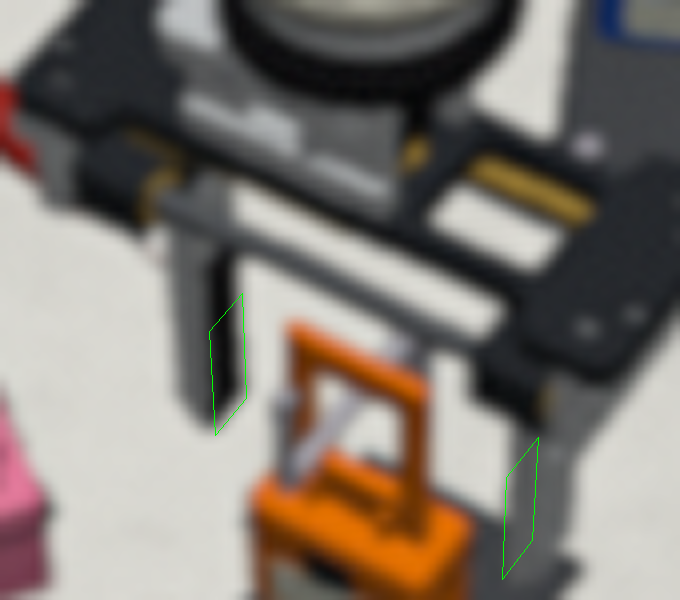

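```bash
python3 - <<'E'
from workcell import viewer
from h import *
from scipy.optimize import least_squares
ps=viewer.get_image("side");pt=viewer.get_image("top")
S=[((0,0,114),(181,119)),((-15,-30,0),(222,355)),((-15,30,48),(100,217)),((-15,-30,48),(227,290)),((15,-30,48),(265,240)),((-3,14,100),(147,120)),((-3,-14,100),(210,152))]
Tp=[((0,0,114),(186,208)),((-15,30,48),(213,297)),((15,30,48),(143,280)),((15,-30,48),(185,143)),((-15,-30,48),(248,160))]
def pix(o,q):return np.array([(q[0]+.5)/6-.5+o[0],(q[1]+.5)/6-.5+o[1]])
def res(x,w):
    R=Rz(np.radians(x[3]))@Ry(np.radians(x[4] if len(x)>4 else 0));t=np.array(x[:3])/1000;r=[]
    for p,o,L in w:
        for X,q in L:r+=list(np.array(proj(p,R@(np.array(X)/1000)+t))-pix(o,q))
    return r
vs=(ps,(295,175),S);vt=(pt,(265,200),Tp)
for w in([vs],[vt],[vs,vt]):
    r=least_squares(res,[495,-78,30,74],args=(w,));print(r.x.round(1),np.round(r.fun,1).tolist())
    rr=least_squares(lambda a:res([a[0],a[1],30,a[2]],w),[495,-78,74]);print('z30',rr.x.round(1),rr.cost,r.cost)
E
```

```text
[489.7 -55.6   5.6  70.4] [0.3, -0.8, 0.1, 0.5, -0.5, -0.7, -0.5, -0.7, 0.7, -0.9, 0.1, 1.0, -0.2, 1.4]
z30 [494.8 -73.7  70.6] 4.190308612067608 3.461638351438982
[ 4.977e+02 -7.630e+01  4.000e-01  7.550e+01] [0.5, -0.4, -0.2, 0.2, 0.1, -0.1, -0.6, 0.1, 0.2, 0.3]
z30 [495.  -77.6  75.5] 0.7600121595569689 0.5611526025247766
[495.1 -77.5  34.3  73.5] [-0.1, -1.2, 0.6, 1.2, -1.5, 0.1, 0.0, -0.4, 0.8, -1.3, -0.7, 1.0, -0.2, 1.1, 0.4, -0.7, -0.8, 0.4, -0.7, -0.4, -0.4, -0.6, 0.7, 0.2]
z30 [494.7 -75.7  73.7] 9.121147295215714 6.788734643094487
```

```bash
python3 -m handwheel '[[-3,2,-4,0,0.2],[-3,2,-4,0,0.4],[-3,2,-4,0,0.5],[-3,2,-4,0,0.53],[-3,2,-4,0,0.53],[-3,2,-4,0,0.53],[-3,2,-4,0,0.53]]'; python3 look.py a4
```

```text
clock: 4.65
ee_pos: [0.4953, -0.0766, 0.1114]
orientation: [-1.565, -0.003, -1.857]
wrist_force: [-0.3, -0.0, 0.7]
grip_width: 0.49
```

View pics/a4.png

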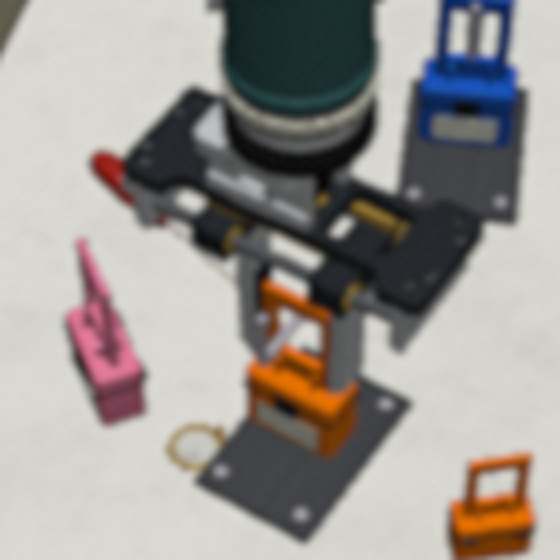

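```bash
python3 -m handwheel '[[0,0,6,0,0.53],[0,0,12,0,0.53],[0,0,18,0,0.53],[0,0,24,0,0.53],[0,0,24,0,0.53],[0,0,24,0,0.53]]'; python3 look.py a5
```

```text
clock: 5.3
ee_pos: [0.4954, -0.0766, 0.1358]
orientation: [-1.564, -0.003, -1.857]
wrist_force: [0.1, -0.2, -1.0]
grip_width: 0.489
```

View pics/a5.png

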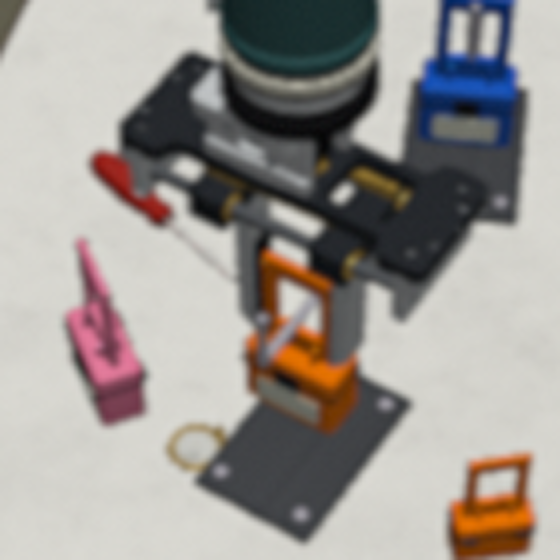

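```bash
python3 -m handwheel '[[-2,-6,2,0,0.53],[-4,-12,3,0,0.53],[-5,-18,3,0,0.53],[-7,-23,3,0,0.53],[-7,-25,3,0,0.53],[-7,-25,3,0,0.53]]';python3 -m handwheel '[[0,-1,0,0,0.53],[-1,-3,0,0,0.53],[-1,-3,0,0,0.53]]'; python3 look.py a6
```

```text
clock: 5.95
ee_pos: [0.4879, -0.1011, 0.1382]
orientation: [-1.566, -0.002, -1.857]
wrist_force: [-0.4, 2.6, -0.1]
grip_width: 0.49
clock: 6.25
ee_pos: [0.4878, -0.1015, 0.1382]
orientation: [-1.566, 0.004, -1.856]
wrist_force: [1.4, 9.0, 0.3]
grip_width: 0.487
```

View pics/a6.png

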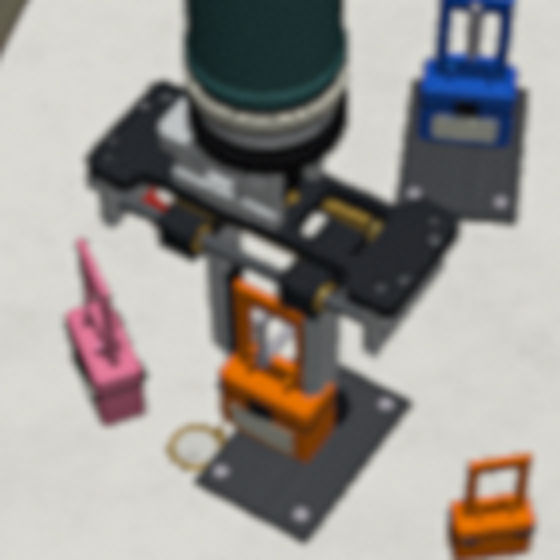

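```bash
python3 -m handwheel '[[-1,-3,0,0,0.53],[-1,-4,0,0,0.53],[-1,-4,0,0,0.53]]'
```

```text
clock: 6.6
ee_pos: [0.4878, -0.1015, 0.1382]
orientation: [-1.566, 0.012, -1.854]
wrist_force: [2.7, 11.9, -0.6]
grip_width: 0.486
```

```bash
python3 -m handwheel '[[1,3,0,0,0.53],[1,3,-8,0,0.53],[1,3,-16,0,0.53],[1,3,-22,0,0.53],[1,3,-22,0,0.53],[1,3,-22,0,0.515],[1,3,-22,0,0.515]]';python3 -m handwheel '[[-1,-4,0,0,0.515],[-3,-9,0,0,0.515],[-3,-9,0,0,0.515]]'; python3 look.py a7
```

```text
clock: 7.3
ee_pos: [0.4889, -0.0988, 0.1165]
orientation: [-1.565, 0.012, -1.854]
wrist_force: [-0.4, 0.6, -0.4]
grip_width: 0.486
clock: 7.6
ee_pos: [0.4872, -0.106, 0.1169]
orientation: [-1.563, 0.018, -1.854]
wrist_force: [4.8, 6.9, -1.1]
grip_width: 0.488
```

View pics/a7.png

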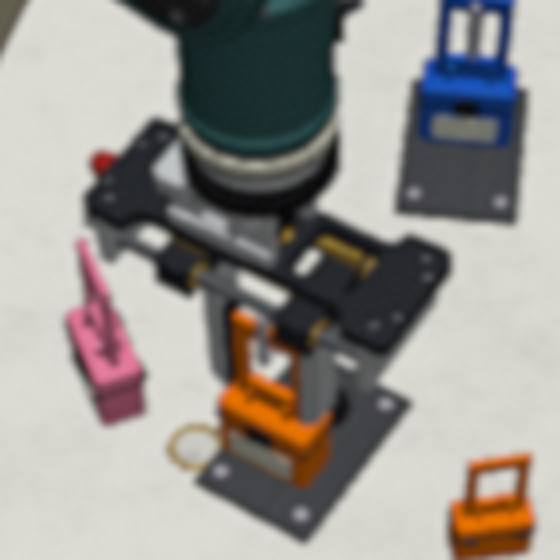

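```bash
python3 -m handwheel '[[-1,-3,0,0,0.51],[-1,-4,0,0,0.51],[-1,-4,0,0,0.51],[-1,-4,0,0,0.51]]'
```

```text
clock: 8.05
ee_pos: [0.4862, -0.1104, 0.1173]
orientation: [-1.563, 0.017, -1.854]
wrist_force: [-1.1, 1.1, 1.0]
grip_width: 0.492
```

```bash
python3 look.py a8 side 280 170 80 80
```

```text
(no output)
```

View pics/a8.png

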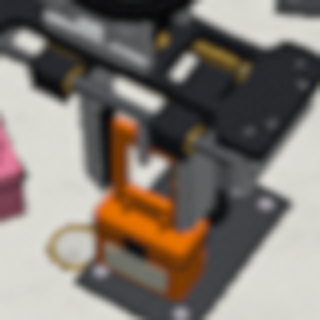

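```bash
python3 -m handwheel '[[1,4,0,0,0.5],[1,4,0,0,0.513],[1,4,0,0,0.513],[1,4,0,0,0.513],[1,4,0,0,0.513]]'; python3 -m handwheel '[[0,-2,0,0,0.513],[-1,-5,0,0,0.513],[-1,-5,0,0,0.513]]'
```

```text
clock: 8.6
ee_pos: [0.4874, -0.1062, 0.1173]
orientation: [-1.562, 0.018, -1.854]
wrist_force: [1.8, 1.0, 1.0]
grip_width: 0.489
clock: 8.9
ee_pos: [0.4866, -0.1092, 0.1172]
orientation: [-1.563, 0.022, -1.853]
wrist_force: [2.1, 6.5, 1.1]
grip_width: 0.493
```

```bash
python3 -m handwheel '[[-1,-3,1,0,0.513],[-1,-5,1,0,0.513],[-1,-5,1,0,0.513],[-1,-5,1,0,0.513]]';python3 look.py a9 side 280 170 80 80
```

```text
clock: 9.3
ee_pos: [0.4855, -0.1118, 0.1174]
orientation: [-1.565, 0.027, -1.852]
wrist_force: [2.2, 7.0, -0.1]
grip_width: 0.492
```

View pics/a9.png

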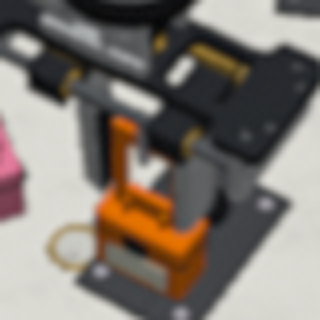

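```bash
python3 -m handwheel '[[0,1,0,0,0.48],[2,6,-4,0,0.48],[2,6,-8,0,0.48],[2,6,-8,0,0.5],[2,6,-8,0,0.516],[2,6,-8,0,0.516],[2,6,-8,0,0.516]]'; python3 -m handwheel '[[2,8,1,0,0.516],[2,8,8,0,0.516],[2,8,15,0,0.516],[2,8,21,0,0.516],[2,8,21,0,0.516]]'; python3 look.py b1 side 280 160 80 80
```

```text
clock: 10.05
ee_pos: [0.4874, -0.1059, 0.1094]
orientation: [-1.565, 0.027, -1.852]
wrist_force: [0.3, -0.3, -0.3]
grip_width: 0.487
clock: 10.55
ee_pos: [0.4903, -0.0982, 0.1321]
orientation: [-1.562, 0.027, -1.852]
wrist_force: [-0.1, 0.1, -0.2]
grip_width: 0.489
```

View pics/b1.png

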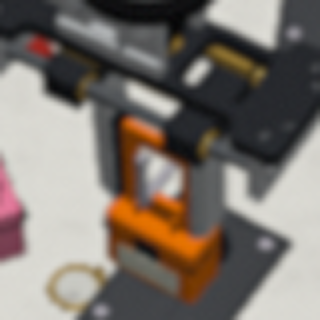

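```bash
python3 -m handwheel '[[-1,-3,0,0,0.516],[-2,-6,0,0,0.516],[-3,-9,0,0,0.516],[-3,-10,0,0,0.516],[-3,-10,0,0,0.516]]'; python3 look.py b2 side 280 160 80 80
```

```text
clock: 11.1
ee_pos: [0.4885, -0.103, 0.1315]
orientation: [-1.563, 0.039, -1.85]
wrist_force: [4.5, 13.9, -0.1]
grip_width: 0.488
```

View pics/b2.png

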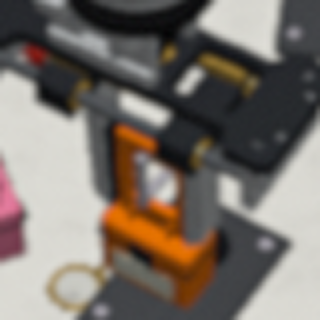

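```bash
python3 -m handwheel '[[-1,-3,0,0,0.5135],[-1,-3,0,0,0.5135],[-1,-3,0,0,0.5135]]'; python3 -m handwheel '[[-1,-3,0,0,0.513],[-1,-3,0,0,0.513],[-1,-3,0,0,0.513]]'
```

```text
clock: 11.45
ee_pos: [0.4886, -0.1029, 0.1316]
orientation: [-1.562, 0.046, -1.849]
wrist_force: [2.9, 8.3, 0.4]
grip_width: 0.489
clock: 11.75
ee_pos: [0.4885, -0.1033, 0.1316]
orientation: [-1.562, 0.053, -1.848]
wrist_force: [3.5, 7.8, -1.1]
grip_width: 0.492
```

```bash
python3 -m handwheel '[[-1,-3,0,0,0.512],[-1,-3,0,0,0.512],[-1,-3,0,0,0.512]]'; python3 look.py b3 side 280 160 80 80
```

```text
clock: 12.05
ee_pos: [0.488, -0.1048, 0.1316]
orientation: [-1.561, 0.057, -1.847]
wrist_force: [2.2, 4.3, -0.2]
grip_width: 0.49
```

View pics/b3.png

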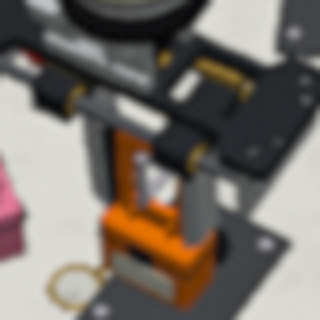

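```bash
python3 -m handwheel '[[-1,-3,0,0,0.512],[-2,-6,1,0,0.512],[-2,-6,1,0,0.512],[-2,-6,1,0,0.512]]'; python3 look.py b4 side 280 160 80 80
```

```text
clock: 12.5
ee_pos: [0.4857, -0.1108, 0.1323]
orientation: [-1.562, 0.057, -1.848]
wrist_force: [0.7, 2.1, 0.0]
grip_width: 0.487
```

View pics/b4.png

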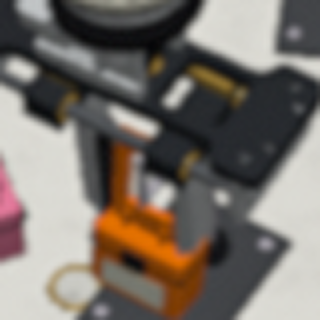

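```bash
python3 -m handwheel '[[-1,-3,1,0,0.512],[-2,-6,2,0,0.512],[-2,-8,3,0,0.512],[-2,-8,3,0,0.512]]'; python3 look.py b5 side 280 160 80 80; python3 - <<'E'
from workcell import viewer
from h import *
v=[(viewer.get_image("side"),(290,165),(65,80))]
p=v[0][0]; print(p["shot"] if "shot" in p else "")
E
```

```text
clock: 12.95
ee_pos: [0.4836, -0.1194, 0.1355]
orientation: [-1.562, 0.056, -1.848]
wrist_force: [-0.2, -0.4, -1.0]
grip_width: 0.488
25
```

View pics/b5.png

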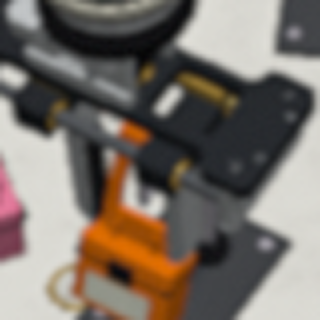

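```bash
cat > tilt.py <<'E'
import sys
from workcell import bot,viewer
from h import *
tag=sys.argv[1];gz=float(sys.argv[2]);tl=[float(a) for a in sys.argv[3:]]
s=bot.read_state();G=s['ee_pos']+Ro.from_euler('xyz',s['orientation']).as_matrix()@np.array([0,.006,0])
p=viewer.get_image("side");c=np.array(proj(p,G)).astype(int);off=c-np.array([32,25]);k=6
raw=cv2.resize(p["frame"][off[1]:off[1]+70,off[0]:off[0]+64,::-1],None,fx=k,fy=k,interpolation=cv2.INTER_CUBIC)
yaw=s['orientation'][2]+np.pi
out=[]
for t in tl:
    im=raw.copy();R=Rz(yaw)@Ry(np.radians(t));o=G-R@np.array([0,0,gz/1000])
    draw(im,p,segs_case(),R,o,(255,0,255),k,off-.4);draw(im,p,segs_hook(),Rz(YAW),POST,(0,255,0),k,off-.4);out.append(im)
cv2.imwrite(f"pics/{tag}.png",cv2.resize(np.hstack(out),None,fx=.68,fy=.68) if len(out)>2 else np.hstack(out))
print(np.degrees(yaw))
E
python3 tilt.py c1 73 25 33 41
```

```text
74.12673236220677
```

View pics/c1.png

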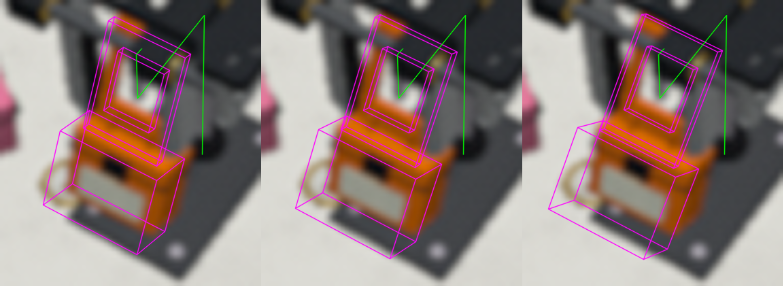

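```bash
python3 tilt.py c2 73 12 20
```

```text
74.13250836990171
```

View pics/c2.png

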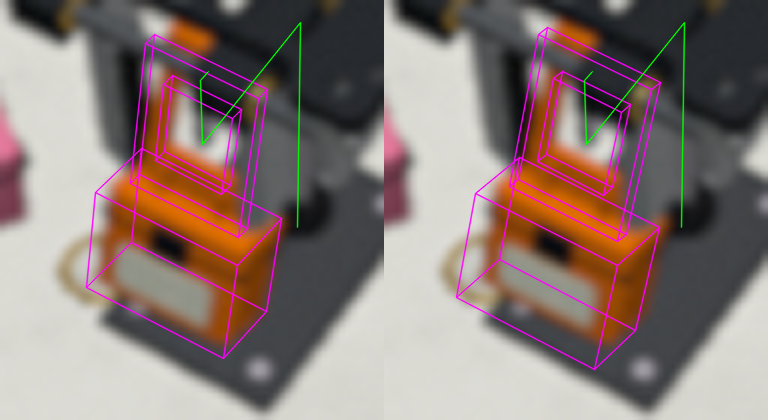

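```bash
python3 - <<'E'
from workcell import viewer
import cv2
p=viewer.get_image("side");im=p["frame"][172:242,285:345,::-1]
im=cv2.resize(im,None,fx=8,fy=8,interpolation=cv2.INTER_LANCZOS4)
im=cv2.convertScaleAbs(im,alpha=1.4)
cv2.imwrite("pics/c3.png",im)
E
```

```text
(no output)
```

View pics/c3.png

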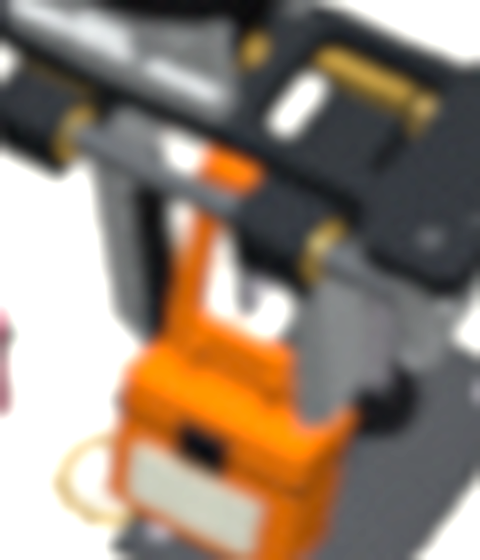

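```bash
cat > kf.py <<'E'
from workcell import bot,viewer
from h import *
from scipy.optimize import least_squares
def kf(L,off,k,gz=73,b0=None):
    s=bot.read_state();G=s['ee_pos']+Ro.from_euler('xyz',s['orientation']).as_matrix()@np.array([0,.006,0]);yaw=s['orientation'][2]+np.pi
    p=viewer.get_image("side")
    def P(x):
        R=Rz(yaw)@Ry(np.radians(x[0]));o=G+(Rz(yaw)@np.array([x[1],x[2],0]))/1000-R@np.array([0,0,gz/1000]);return R,o
    def res(x):
        R,o=P(x);r=[]
        for X,q in L:r+=list(np.array(proj(p,R@(np.array(X)/1000)+o))-((np.array(q)+.5)/k-.5+off))
        return r+[x[2]*.1]
    r=least_squares(res,[20,0,0]);print("tilt,slide(+x to post),lat",r.x.round(1),np.round(r.fun,1).tolist(),"dist",np.linalg.norm((G-POST)[:2])*1000)
    return r.x
E
python3 - <<'E'
from kf import *
kf([((-15,30,48),(122,395)),((-15,-30,48),(290,468)),((-15,30,0),(115,497)),((15,-30,48),(357,415)),((0,23,114),(205,150)),((0,23,48),(165,345))],np.array((285,172)),8)
E
```

```text
tilt,slide(+x to post),lat [15.1  3.8 -2.4] [-0.6, -2.9, 2.1, 0.0, -1.9, 0.7, 0.8, -0.6, -1.0, 1.5, 0.5, 1.2, -0.2] dist 72.47315982826998
```

```bash
python3 -m handwheel '[[-1,-3,0,0,0.512],[-2,-6,1,0,0.512],[-2,-6,1,0,0.512]]'; python3 - <<'E'
from workcell import viewer
import cv2
p=viewer.get_image("side");im=p["frame"][172:242,280:345,::-1]
im=cv2.resize(im,None,fx=8,fy=8,interpolation=cv2.INTER_LANCZOS4)
cv2.imwrite("pics/c4.png",cv2.convertScaleAbs(im,alpha=1.4))
E
```

```text
clock: 13.55
ee_pos: [0.4816, -0.1253, 0.1366]
orientation: [-1.562, 0.056, -1.848]
wrist_force: [0.2, 0.0, -1.8]
grip_width: 0.491
```

View pics/c4.png

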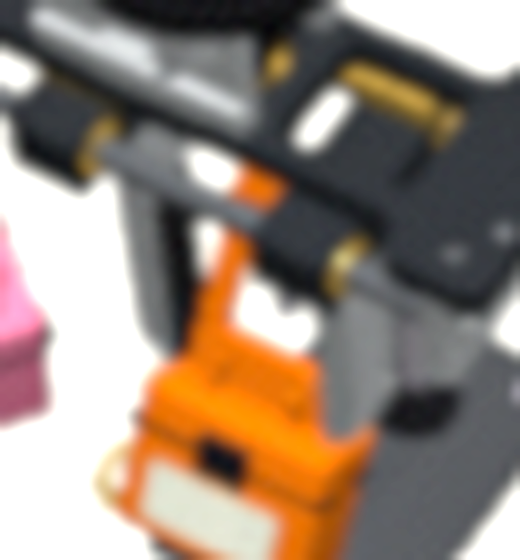

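```bash
python3 - <<'E'
from kf import *
kf([((-15,30,48),(142,412)),((-15,-30,48),(305,490)),((-15,30,0),(122,508)),((15,-30,48),(380,435)),((0,23,114),(243,165)),((0,23,48),(190,365))],np.array((280,172)),8)
E
python3 tilt.py c5 73 28 36
```

```text
tilt,slide(+x to post),lat [19.4  3.2 -2.5] [-0.5, -3.1, 2.9, -0.7, -1.0, 2.1, 0.6, -0.3, -2.0, 0.8, -0.0, 1.1, -0.2] dist 79.02087102083127
74.13066766579051
```

View pics/c5.png

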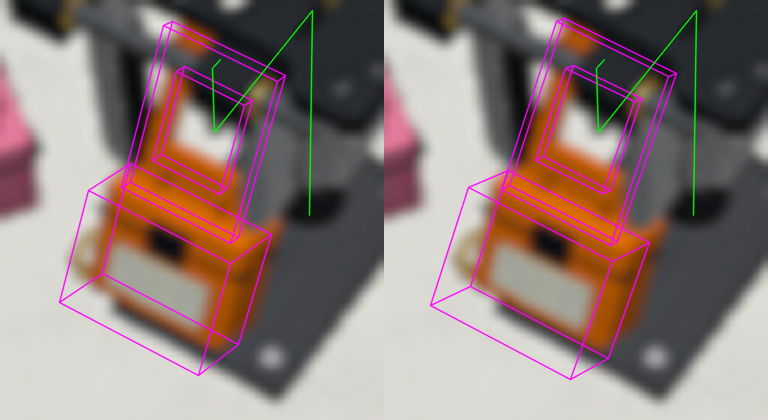

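```bash
python3 -m handwheel '[[-1,-3,1,0,0.512],[-1,-5,2,0,0.512],[-1,-5,2,0,0.512]]'; python3 tilt.py c6 73 32 40
```

```text
clock: 14.0
ee_pos: [0.4806, -0.1304, 0.1385]
orientation: [-1.562, 0.056, -1.848]
wrist_force: [-0.2, 0.8, -1.3]
grip_width: 0.487
74.1162263076606
```

View pics/c6.png

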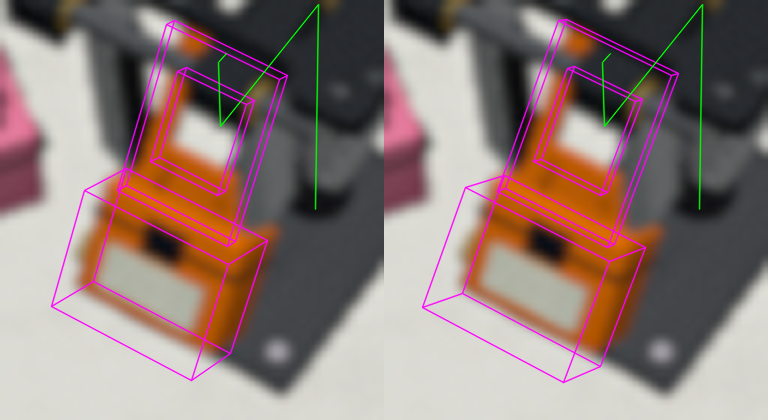

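```bash
python3 -m handwheel '[[0,0,0,0,0.53],[0,0,0,0,0.56],[0,0,0,0,0.6]]'; python3 -m handwheel '[[0,1,2,0,0.6],[1,3,3,0,0.6],[1,4,3,0,0.6],[1,4,3,0,0.6]]';  python3 tilt.py c7 73 32 40
```

```text
clock: 14.35
ee_pos: [0.4806, -0.1303, 0.1384]
orientation: [-1.562, 0.056, -1.848]
wrist_force: [0.7, -0.0, -1.7]
grip_width: 0.484
clock: 14.75
ee_pos: [0.4818, -0.1262, 0.1416]
orientation: [-1.562, 0.056, -1.848]
wrist_force: [0.0, -0.2, -0.0]
grip_width: 0.48
74.13600685042191
```

View pics/c7.png

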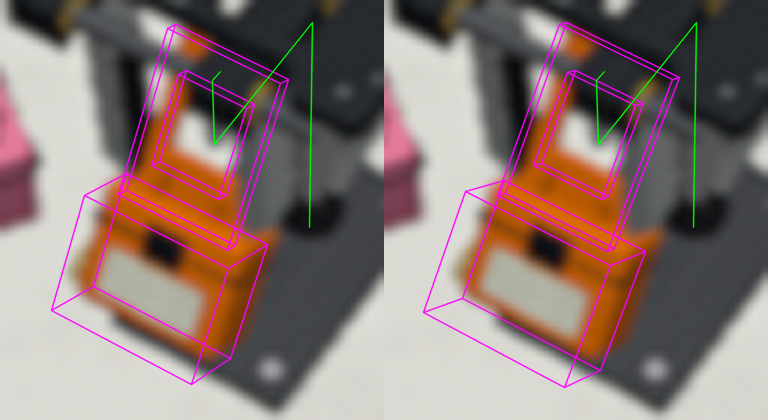

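```bash
python3 -m handwheel '[[0,1,0,0,0.6],[0,2,0,0,0.6],[0,2,0,0,0.6]]'; python3 -m handwheel '[[0,1,0,0,0.6],[1,2,0,0,0.6],[1,2,0,0,0.6]]'
```

```text
clock: 15.1
ee_pos: [0.4817, -0.1241, 0.1415]
orientation: [-1.562, 0.056, -1.848]
wrist_force: [0.3, 0.2, -0.7]
grip_width: 0.485
clock: 15.4
ee_pos: [0.4828, -0.122, 0.1415]
orientation: [-1.562, 0.056, -1.847]
wrist_force: [0.5, 0.1, 0.1]
grip_width: 0.483
```

```bash
python3 -m handwheel '[[0,1,0,0,0.6],[0,2,0,0,0.6],[0,2,0,0,0.6]]'; python3 -m handwheel '[[0,1,0,0,0.6],[1,2,0,0,0.6],[1,2,0,0,0.6]]'
```

```text
clock: 15.7
ee_pos: [0.4828, -0.1199, 0.1415]
orientation: [-1.562, 0.056, -1.847]
wrist_force: [-0.1, 0.4, -1.2]
grip_width: 0.482
clock: 16.0
ee_pos: [0.4836, -0.1178, 0.141]
orientation: [-1.563, 0.056, -1.847]
wrist_force: [-0.8, -0.4, -3.3]
grip_width: 0.482
```

```bash
python3 -m handwheel '[[-1,-3,0,0,0.6],[-1,-3,2,0,0.6],[-1,-3,5,0,0.6],[-1,-3,5,0,0.6]]'; python3 look.py d1 side 280 160 80 80
```

```text
clock: 16.4
ee_pos: [0.4822, -0.122, 0.1461]
orientation: [-1.563, 0.053, -1.848]
wrist_force: [-1.5, -4.7, -2.3]
grip_width: 0.48
```

View pics/d1.png

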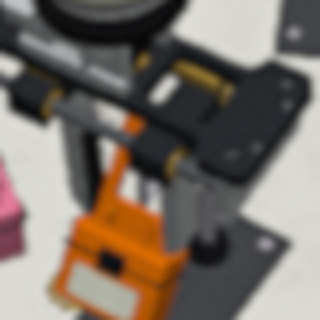

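```bash
python3 -m handwheel '[[-1,-3,0,0,0.6],[-1,-3,0,0,0.6],[-1,-3,3,0,0.6],[-1,-3,3,0,0.6]]'
```

```text
clock: 16.85
ee_pos: [0.4817, -0.1248, 0.1502]
orientation: [-1.561, 0.054, -1.847]
wrist_force: [0.2, -0.1, -0.5]
grip_width: 0.481
```

```bash
python3 -m handwheel '[[0,0,3,0,0.6],[0,0,6,0,0.6],[0,0,6,0,0.6]]'; python3 look.py d2 side 280 160 80 80
```

```text
clock: 17.15
ee_pos: [0.4821, -0.1248, 0.157]
orientation: [-1.56, 0.054, -1.847]
wrist_force: [0.4, -1.0, -1.0]
grip_width: 0.482
```

View pics/d2.png

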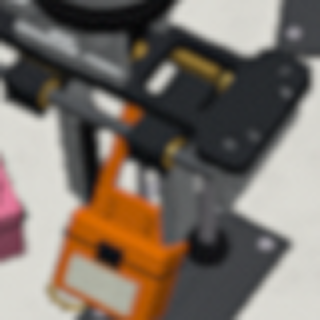

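```bash
python3 -m handwheel '[[0,0,3,0,0.6],[0,0,6,0,0.6],[0,0,8,0,0.6],[0,0,8,0,0.6]]'; python3 -m handwheel '[[0,0,3,0,0.6],[0,0,6,0,0.6],[0,0,8,0,0.6],[0,0,8,0,0.6]]'
```

```text
clock: 17.6
ee_pos: [0.4822, -0.1249, 0.1652]
orientation: [-1.56, 0.054, -1.847]
wrist_force: [-0.5, 1.1, -0.7]
grip_width: 0.483
clock: 18.0
ee_pos: [0.4824, -0.125, 0.1737]
orientation: [-1.559, 0.054, -1.847]
wrist_force: [0.8, 0.4, 0.3]
grip_width: 0.484
```

```bash
python3 -m handwheel '[[0,-1,4,0,0.6],[-1,-3,8,0,0.6],[-1,-4,12,0,0.6],[-1,-4,12,0,0.6]]'; python3 -m handwheel '[[0,0,5,0,0.6],[0,0,10,0,0.6],[0,0,16,0,0.6],[0,0,20,0,0.6]]';python3 look.py d3 side 260 140 100 100
```

```text
clock: 18.4
ee_pos: [0.4819, -0.1294, 0.1867]
orientation: [-1.557, 0.053, -1.848]
wrist_force: [-0.4, 0.1, -0.8]
grip_width: 0.482
clock: 18.8
ee_pos: [0.4821, -0.1294, 0.2076]
orientation: [-1.556, 0.053, -1.847]
wrist_force: [-0.2, -0.3, -0.6]
grip_width: 0.483
```

View pics/d3.png

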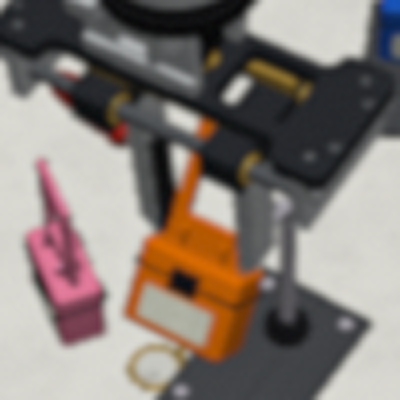

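```bash
python3 -m handwheel '[[-4,-15,0,0,0.6],[-10,-35,0,0,0.6],[-10,-35,-20,0,0.6],[-10,-35,-45,0,0.6],[-10,-35,-70,0,0.6],[-10,-35,-82,0,0.6],[-10,-35,-82,0,0.6]]'; python3 look.py e1 side 260 150 100 100
```

```text
clock: 19.55
ee_pos: [0.4712, -0.1639, 0.1242]
orientation: [-1.559, 0.054, -1.848]
wrist_force: [0.0, 0.6, -0.6]
grip_width: 0.482
```

View pics/e1.png

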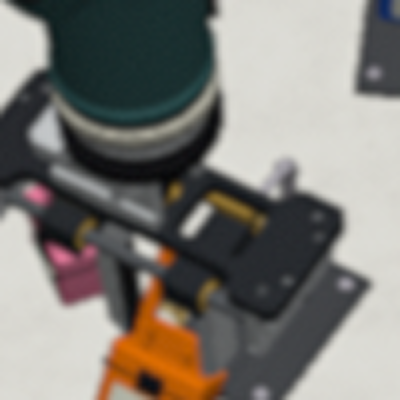

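```bash
python3 -m handwheel '[[0,0,0,0,0.53],[1,4,0,0,0.515],[2,8,0,0,0.5135],[3,12,0,0,0.5125],[3,12,0,0,0.5125]]'; python3 -m handwheel '[[1,3,0,0,0.5125],[1,5,0,0,0.5125],[1,5,0,0,0.5125]]'; python3 look.py e2 side 260 160 100 100
```

```text
clock: 20.1
ee_pos: [0.4754, -0.1517, 0.1263]
orientation: [-1.555, 0.054, -1.846]
wrist_force: [-0.1, 0.4, -1.1]
grip_width: 0.487
clock: 20.4
ee_pos: [0.4764, -0.1465, 0.1262]
orientation: [-1.555, 0.054, -1.846]
wrist_force: [-0.5, -0.3, -0.9]
grip_width: 0.485
```

View pics/e2.png

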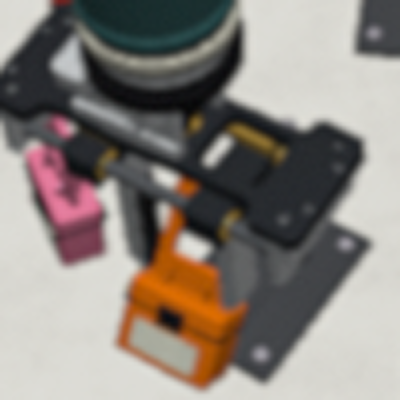

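```bash
python3 -m handwheel '[[1,3,0,0,0.5125],[1,5,0,0,0.5125],[1,5,0,0,0.5125]]'; python3 -m handwheel '[[1,3,0,0,0.5125],[2,6,0,0,0.5125],[2,6,0,0,0.5125]]'; python3 look.py e3 side 260 160 100 100
```

```text
clock: 20.75
ee_pos: [0.4774, -0.1413, 0.1262]
orientation: [-1.556, 0.054, -1.846]
wrist_force: [-0.5, 0.1, -1.1]
grip_width: 0.491
clock: 21.05
ee_pos: [0.4795, -0.1349, 0.1262]
orientation: [-1.556, 0.054, -1.845]
wrist_force: [-1.0, 0.2, -0.0]
grip_width: 0.486
```

View pics/e3.png

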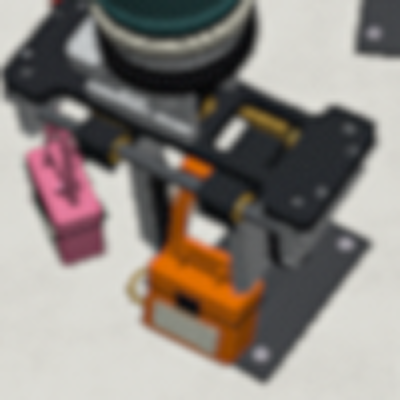

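```bash
python3 -m handwheel '[[1,3,0,0,0.5125],[1,5,0,0,0.5125],[1,5,0,0,0.5125]]'; python3 look.py e4 side 270 160 100 100
```

```text
clock: 21.4
ee_pos: [0.4805, -0.1298, 0.1263]
orientation: [-1.556, 0.054, -1.845]
wrist_force: [0.7, -1.0, -1.6]
grip_width: 0.488
```

View pics/e4.png

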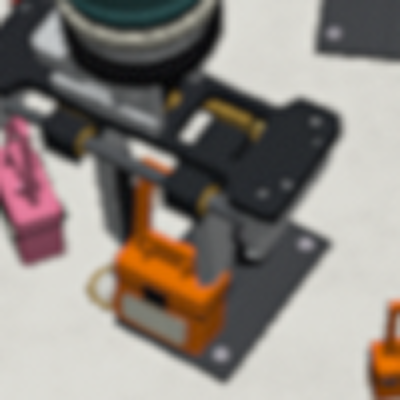

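```bash
python3 -m handwheel '[[1,3,0,0,0.5125],[1,5,0,0,0.5125],[1,5,0,0,0.5125]]'; python3 tilt.py e5 73 5 12
```

```text
clock: 21.75
ee_pos: [0.4815, -0.125, 0.1262]
orientation: [-1.555, 0.053, -1.845]
wrist_force: [0.6, -2.1, -2.7]
grip_width: 0.489
74.28616650768407
```

View pics/e5.png

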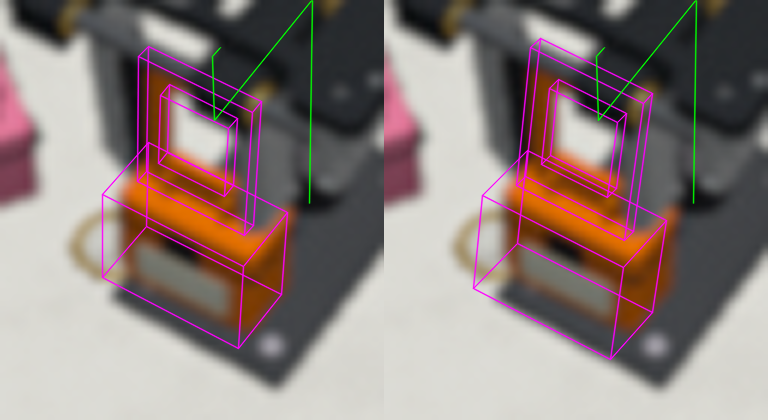

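```bash
python3 -m handwheel '[[0,0,0,0,0.54],[0,0,0,0,0.58],[-4,-13,0,0,0.58],[-7,-26,0,0,0.58],[-11,-40,0,0,0.58],[-12,-60,15,0,0.58],[-14,-90,25,0,0.58],[-16,-120,25,0,0.58]]'; python3 -m handwheel '[[-3,-25,0,0,0.58],[-5,-55,0,0,0.58],[-6,-85,0,0,0.58],[-6,-96,0,0,0.58],[-6,-96,0,0,0.58]]'; python3 look.py f1 side 210 230 140 140
```

```text
clock: 22.6
ee_pos: [0.4659, -0.2474, 0.1534]
orientation: [-1.552, 0.053, -1.845]
wrist_force: [0.1, 0.6, -0.2]
grip_width: 0.488
clock: 23.1
ee_pos: [0.4592, -0.345, 0.153]
orientation: [-1.552, 0.053, -1.848]
wrist_force: [-0.8, 0.3, -1.0]
grip_width: 0.483
```

View pics/f1.png

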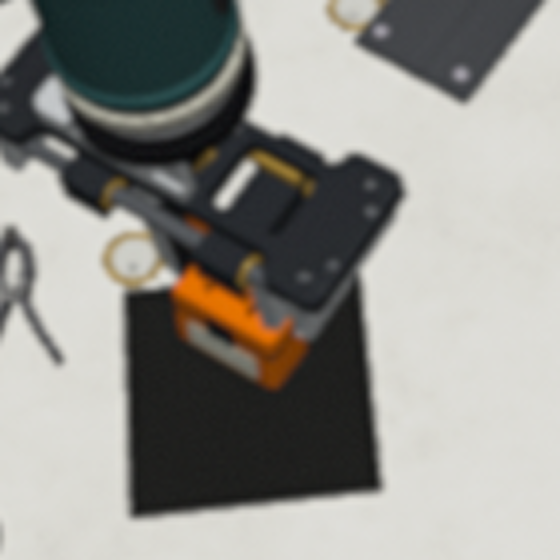

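```bash
python3 -m handwheel '[[0,0,-20,0,0.58],[0,0,-40,0,0.58],[0,0,-56,0,0.58],[0,0,-61,0,0.58],[0,0,-61,0,0.58]]'; python3 -m handwheel '[[0,0,-2,0,0.58],[0,0,-4,0,0.58],[0,0,-4,0,0.58]]'; python3 look.py f2 side 210 230 140 140
```

```text
clock: 23.65
ee_pos: [0.4593, -0.342, 0.0914]
orientation: [-1.554, 0.055, -1.845]
wrist_force: [-0.0, 0.5, -0.2]
grip_width: 0.487
clock: 23.95
ee_pos: [0.4595, -0.3421, 0.0879]
orientation: [-1.553, 0.055, -1.845]
wrist_force: [0.6, -0.4, 0.1]
grip_width: 0.486
```

View pics/f2.png

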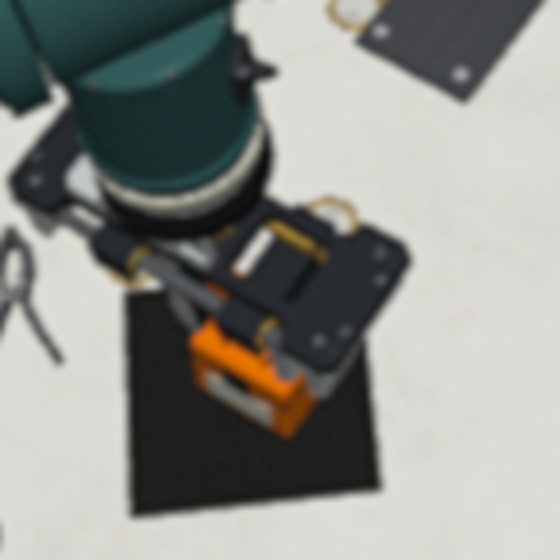

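```bash
python3 -m handwheel '[[0,0,-1,0,0.58],[0,0,-3,0,0.58],[0,0,-3,0,0.58]]'; python3 -m handwheel '[[0,0,-1,0,0.58],[0,0,-2,0,0.58],[0,0,-2,0,0.58]]'; python3 -m handwheel '[[0,0,-1,0,0.58],[0,0,-2,0,0.58],[0,0,-2,0,0.58]]'
```

```text
clock: 24.3
ee_pos: [0.4596, -0.3425, 0.0873]
orientation: [-1.552, 0.054, -1.845]
wrist_force: [-2.0, 2.1, 8.1]
grip_width: 0.486
clock: 24.6
ee_pos: [0.4599, -0.3428, 0.0874]
orientation: [-1.551, 0.054, -1.845]
wrist_force: [-0.9, 1.4, 8.4]
grip_width: 0.487
clock: 24.9
ee_pos: [0.4599, -0.3428, 0.0874]
orientation: [-1.551, 0.054, -1.845]
wrist_force: [-3.9, 2.7, 10.2]
grip_width: 0.485
```

```bash
python3 -m handwheel '[[0,0,0,0,0.53],[0,0,-1,0,0.515],[0,0,-1,0,0.513],[0,0,-1,0,0.5125],[0,0,-1,0,0.512]]'; python3 tilt.py g1 81 0 6
```

```text
clock: 25.4
ee_pos: [0.4603, -0.3436, 0.0873]
orientation: [-1.549, 0.052, -1.845]
wrist_force: [-0.5, -0.5, 4.4]
grip_width: 0.488
74.28869726845639
```

View pics/g1.png

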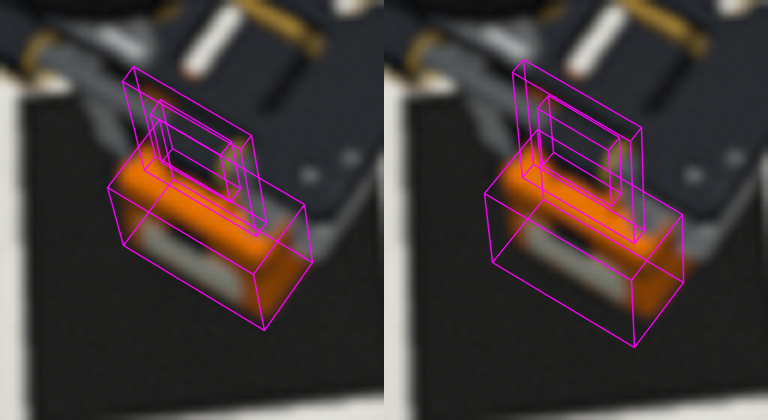

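```bash
python3 -m handwheel '[[0,0,0,0,0.511],[0,0,0,0,0.51],[0,0,0,0,0.508],[0,0,0,0,0.505],[0,0,0,0,0.5],[0,0,0,0,0.47]]'; python3 look.py g2 side 210 230 140 140
```

```text
clock: 26.05
ee_pos: [0.4602, -0.3434, 0.0868]
orientation: [-1.55, 0.053, -1.845]
wrist_force: [0.2, 0.1, 0.4]
grip_width: 0.526
```

View pics/g2.png

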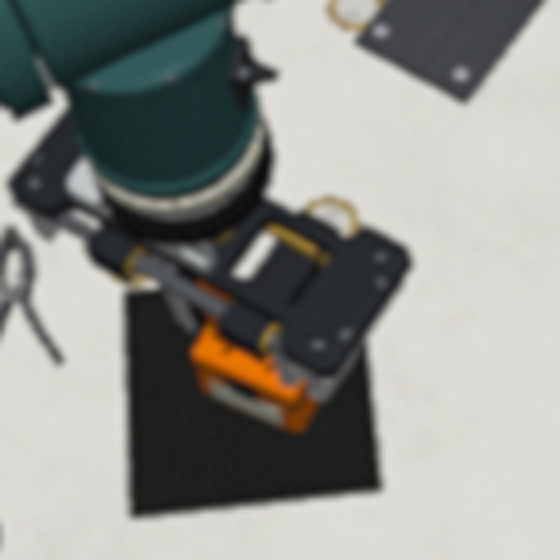

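```bash
python3 -m handwheel '[[0,0,0,0,0.3],[0,0,0,0,0.1],[0,0,0,0,0.1],[0,0,15,0,0.1],[0,0,40,0,0.1],[0,0,75,0,0.1],[0,0,110,0,0.1],[0,0,130,0,0.1]]'; python3 -m handwheel '[[-20,40,20,0,0],[-40,80,40,0,0],[-60,120,40,0,0],[-80,160,40,0,0],[-100,200,40,0,0],[-100,200,40,0,0]]'; python3 - <<'E'
from workcell import bot,viewer,nets
from h import *
for n in ("side","top"):
    p=viewer.get_image(n);cv2.imwrite(f"pics/h_{n}.png",p["frame"][:,:,::-1])
    for t,z in(("orange_case",.004),("blue_case",.03),("mat",0)):
        print(n,t,[(d["pixel"],d["score"],ray(p,d["pixel"],z).round(3)[:2].tolist()) for d in nets.pinpoint(p,t)])
E
```

```text
clock: 26.9
ee_pos: [0.4611, -0.3442, 0.2221]
orientation: [-1.544, 0.049, -1.845]
wrist_force: [0.0, -0.7, -0.2]
grip_width: 0.9
clock: 27.5
ee_pos: [0.3594, -0.1409, 0.2644]
orientation: [-1.54, 0.049, -1.841]
wrist_force: [-0.0, -1.0, 0.5]
grip_width: 1.0
side orange_case [([274.4, 327.2], 0.98, [0.461, -0.341]), ([278.2, 215.7], 0.92, [0.373, -0.062]), ([374.2, 255.1], 0.6, [0.622, -0.108])]
side blue_case [([364.3, 150.6], 0.74, [0.527, 0.181])]
side mat [([251.9, 417.3], 0.89, [0.48, -0.527]), ([272.1, 328.7], 0.68, [0.457, -0.344])]
top orange_case [([290.5, 288.1], 0.64, [0.366, -0.059]), ([401.3, 248.8], 0.61, [0.473, -0.348]), ([310.2, 193.0], 0.61, [0.618, -0.106])]
top blue_case [([200.9, 223.0], 0.62, [0.531, 0.175])]
top mat [([399.3, 255.3], 0.88, [0.456, -0.343]), ([469.8, 247.8], 0.62, [0.478, -0.528]), ([287.5, 237.6], 0.37, [0.498, -0.048])]
```

View pics/h_side.png

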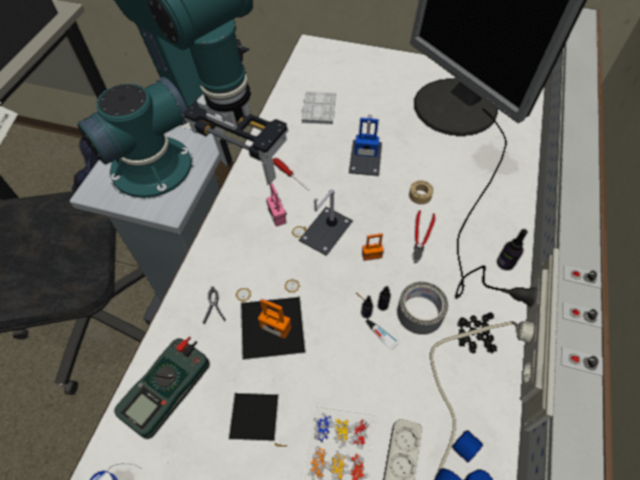

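View pics/h_top.png

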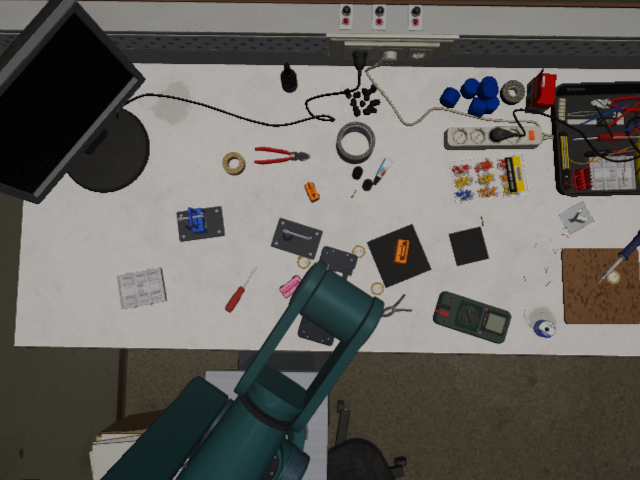

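```bash
python3 -c "
from workcell import bot
print(bot.read_state()['wrist_force'],bot.close_job())"
```

```text
the job is handed in; nothing more can be done
[0.22941629 0.18916569 0.49734595] None
```

The orange case is off its hook and standing upright on the larger black mat, released. The blue case still hangs on its own hook. I handed the job in at about 27.6 s on the clock; the interface gives no verdict.

**Method:** The moves can't tilt the tool. I gripped the tab, raised the case and held it just tightly enough that it could pivot between the pads. Pulling it out against the barb leaned the top back towards the post. I then clamped it firmly, brought it up over the barb, set it upright by nudging the tab against the outside of the hook, placed it on the mat and let go.

**Forces:** The highest wrist force I read was about 15 N, while pulling against the barb. I only saw readings at the end of each move. Setting it down peaked at about 11 N.

**Last checks:**
- **Orange case:** both final pictures show it standing upright on the mat. The side camera puts it about 5 mm from the mat's centre and the top camera about 18 mm, so they disagree, but both are inside 40 mm.
- **Blue case:** the final fixes put it about 1 cm from my first one. They used different methods and agree only to about 1 cm, and its place in both pictures barely changed (0.6 px in the side view, 3 px in the top view).
- **Robot:** the gripper is open and high, touching nothing, with a wrist force of about 0.6 N.

**What didn't go to plan:**
- My first attempts to pivot the case only made the fingers slide along the tab. At the lower grip setting the case came loose and settled about 5 mm back onto the hook arm.
- The tab ended several millimetres off the pads' centre, and the tool itself drifted about 3° out of vertical.
- The overlay fits of the tilt were inconsistent. I judged the tilt at roughly 35 to 40° from the tab's slope and from where it touched the hook.

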